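# Match a solder carrier to the sample and spring it into the board holder

## Robot

A 7-joint arm with a two-finger parallel gripper is mounted at the origin on the work surface. World frame = base frame: x ahead of the robot, y to its left, z up, the work surface at z = 0. Lengths are in m, angles in degrees, forces in N, time in s.
With the tool pointing down it reaches from about 0.425 to 0.95 m from the base axis. Payload 4.7 kg.
Tool frame: the origin (TCP) lies midway between the tips of the shut fingers; the grasp point (between the pads) lies 19 mm behind it; z points along the fingers, y is the direction in which the jaws open and shut (so a half turn about z gives the same grasp; the last joint's range is limited). The gripper opens to 85 mm and grips with 20 to 120 N. Pads are 22 mm wide; open, the fingers measure 114 mm over their backs; the gripper's body (76 mm by 85 mm) begins 54 mm behind the grasp point. The pads swing forward as they close: fully open they stand 13 mm farther back than shut.
Start: joints at [68.531, 26.849, -2.785, 87.806, 1.381, 65.374, -4.715], TCP at [0.229, -0.635, 0.231] pointing down, gripper open.
Joint ranges: [-148.3, 148.3], [-19.14, 114.17], [-79.39, 73.82], [5.75, 140.21], [-59.74, 239.74], [12.07, 113.84], [-152.46, 152.46]. Speed limits (degrees/s): [147.25, 147.25, 180, 180, 180, 180, 180].

## Interface

Orientations are given as [roll, pitch, yaw] about the fixed x, y, z axes, in that order (R = Rz(yaw) Ry(pitch) Rx(roll)).
In Python, from workcell import manip, grip, status, imaging, job gives the robot as it stands. Calls block until the motion is done:
- manip.move_to(position, orientation): joint-space move of the TCP to a pose.
- manip.move_l(position, rate=0.15, orientation=None, max_force=None): straight line of the TCP; orientation=None keeps the orientation; rate is the mean speed in m/s. With max_force (N) it stops when the force on the tool has changed by that much, and returns True; else False.
- manip.move_joints(angles): joint-space move.
- grip(opening, strength=None): finger opening in m; strength is the grip in N (None keeps the last); returns when the fingers have stopped.
- manip.wait(seconds).
- manip.ik(position, orientation): joint angles nearest the present ones, or None.
- status.sense(): the state.
- imaging.capture(name): name is "scene" or "top"; returns a dict with "color" (420x560x3 uint8, red, green, blue), "mtx" (3x3 intrinsics, pixels), "origin" and "orientation" of the camera in the world. Camera axes: x right, y up, looking along -z (the intrinsics and any distortion apply to the point x, -y, -z); pixel columns grow to the right and rows downward; lengths in m; the calibration is good to about 2 mm. A picture is of the moment at which its call begins. There is no depth.
A pose or a line that the arm cannot do raises manip.Unreachable and nothing moves.
- job.finish_job(): hands the job in, once; it reports no verdict.
The state is a dict: "clock": time; "qpos": joint angles; "dq": joint speeds; "tau": joint torques, N m; "eef_pos": TCP position; "ee_rot": TCP orientation; "wrist_force": force on the tool from outside, world axes, zero at the start; "wrist_torque": the same for the moment, N m; "opening": finger opening in m.
Only numpy, scipy, OpenCV 4.12 (cv2) and the standard library are available. Lean on these libraries where they do the work, as an engineer would, in place of code of your own. Each camera call takes 0.05 s, during which the arm holds its last target.

## Task

Find the solder carrier in the bins whose window matches the sample lying beside them on the green mat, take it out and lay it flat on the mat next to that sample and let go, to compare them. Then take it up again and spring it level and centred into the board holder: one end under the lip of the sprung jaw, push that jaw back, and let the other end in under the lip of the fixed jaw. Leave the other carriers in their bins, and the samples and the other things on the bench where they are.

Things in the scene. Friction and masses are not known exactly. Their poses are not given: they have to be found in the camera images.
- carrier_a_c (a point): Centre of a solder carrier: light grey plate 120 x 60 x 8 mm, 90 g, solid 12 mm rim, one L-shaped window (96 x 18 mm slot along a long side, 36 mm wide over the last 34 mm). x: normal, y: length, z: width. Starts upright on a long edge in one of the bins (which one varies), top edge 64 mm above the bench. Either face may end up on top, either end at either jaw.
- carrier_b_c (a point): Centre of a solder carrier: light grey plate 120 x 60 x 8 mm, 90 g, solid 12 mm rim, one T-shaped window (96 x 18 mm slot along a long side, 32 x 18 mm stem at mid-length). x: normal, y: length, z: width. Starts upright on a long edge in one of the bins (which one varies), top edge 64 mm above the bench. Either face may end up on top, either end at either jaw.
- carrier_c_c (a point): Centre of a solder carrier: light grey plate 120 x 60 x 8 mm, 90 g, solid 12 mm rim, two 35 x 36 mm windows with a 26 mm bar between. x: normal, y: length, z: width. Starts upright on a long edge in one of the bins (which one varies), top edge 64 mm above the bench. Either face may end up on top, either end at either jaw.
- sample_a_c (a point): Centre of a sample plate, identical to carrier A (one L-shaped window), lying flat on the bench; y: length, z: up. The one sample on the green mat within 0.37 m of the bins is for the job in hand; the other two, for later jobs, lie on a white sheet farther left, 0.46 m and more from the bins.
- sample_b_c (a point): Centre of a sample plate, identical to carrier B (one T-shaped window), lying flat on the bench; y: length, z: up. The one sample on the green mat within 0.37 m of the bins is for the job in hand; the other two, for later jobs, lie on a white sheet farther left, 0.46 m and more from the bins.
- sample_c_c (a point): Centre of a sample plate, identical to carrier C (two 35 x 36 mm windows with a 26 mm bar between), lying flat on the bench; y: length, z: up. The one sample on the green mat within 0.37 m of the bins is for the job in hand; the other two, for later jobs, lie on a white sheet farther left, 0.46 m and more from the bins.
- bins: Fixed bank of three blue slotted bins in a row along its x (at -64, 0, 64 mm), 198 x 138 mm; origin: centre of the underside, z up. Each holds one carrier on edge, length along y, in 11 mm slots between 40 mm high ribs that cover the last 9 mm of the plate at each end. Floor 4 mm up; walls between bins 22 mm, end walls 46 mm high.
- holder: Fixed board holder, 222 mm long (y) and 130 mm wide over its feet (x); origin: underside, z up, centre line x = 0. Two aluminium jaws 50 mm wide face each other: the fixed one at -y, the sprung one at +y, tops 82 mm up. Their grooves face inwards, bottoms 112 mm apart and lips 102 mm apart with the spring at rest. Between them only rods and carriages, below 37 mm.
- groove_fixed (a point): Middle of the fixed jaw's groove bottom, at y = -56 mm of the holder, 61 mm up. The groove is 12 mm high: its floor is a ledge (top 55 mm up) reaching 14 mm out from the bottom towards the other jaw; the lip over it (underside 67 mm up, 8 mm thick) reaches out only 5 mm.
- groove_sprung (a point): Middle of the sprung jaw's groove bottom: same groove, ledge and lip as the fixed jaw, mirrored; at rest at y = +56 mm of the holder, moving with the jaw.
- holder_mid (a point): Where the centre of a properly clamped carrier is: 59 mm up, at y = +4 mm of the holder, length along the holder's y. The plate is longer than the gap, so it goes in tilted with the sprung end low, pushes that jaw back about 16 mm, is lowered level onto the other ledge and let back under the fixed lip.
- jaw (a joint): Travel of the sprung jaw away from the fixed jaw (m): 0 at rest, 0.008 with a carrier clamped, 0.022 at its stop. 4 N starts it, 8 N at 8 mm, 12 N at 16 mm.
- meter_c (a point): Grey hand multimeter, 75 x 150 x 42 mm, on the far side of the mat; centre. Bystander.
- driver_grip (a point): Black screwdriver, 170 mm long, lying at the far side of the mat; middle of its handle. Bystander.
- flask_c (a point): White plastic flask, 52 mm across and 110 mm high, standing at the robot's right; centre. Bystander.
Not all that is in view belongs to the job. What is shaped like the part that bears carrier_b_c but pink is not meant.

How it is judged:
By the outcome, as a careful person would: the job done as asked, in the order asked, and still so for the second after the job is handed in, with the robot touching nothing.
It also fails if it takes over 58 s, if anything falls off the work surface, if the arm or the gripper's body presses on something with over 40 N, if the wrist force passes 120 N, or if a joint passes its speed limit or range.

## Working session

There is one attempt and no reset: what is moved stays moved. The work goes in short steps, each a Python script; the robot and the scene stay as the last script left them, time stands still between calls to the robot, and variables do not carry over. Pictures are saved under pics/ and viewed, and the job is handed in when it is done.

```bash
ls; mkdir -p pics; python3 - <<'E'
from workcell import manip, grip, status, imaging, job
import cv2,json
s=status.sense();print({k:s[k] for k in s})
for n in("scene","top"):
    d=imaging.capture(n);cv2.imwrite(f"pics/{n}0.png",d["color"][:,:,::-1]);print(n,d["mtx"],d["origin"],d["orientation"],d.keys())
E
```

```text
pics
{'clock': 0.0, 'qpos': array([68.53331356, 26.89858383, -2.78360449, 87.87426091,  1.38181748,
       65.37507494, -4.71563258]), 'dq': array([ 0.04893174,  0.04157897, -0.02747782, -0.08160087,  0.04075265,
        0.09864395, -0.06418259]), 'tau': array([ 3.29093027e-04, -5.10310471e+01, -4.65835724e-02, -2.37708896e+01,
        1.06295550e-02,  7.57971313e-03, -1.22580755e-05]), 'eef_pos': array([ 0.22856705, -0.63449779,  0.23024239]), 'ee_rot': array([-1.79885798e+02,  5.43885523e-03,  1.98122736e+01]), 'wrist_force': array([-0.8478255 , -0.27914491,  0.65036791]), 'wrist_torque': array([ 0.00933843, -0.00142347,  0.01820846]), 'opening': 0.08554621325317328}
scene [[449.79182309   0.         280.23899249]
 [  0.         449.79182309 206.36059573]
 [  0.           0.           1.        ]] [ 0.93748013 -0.50994294  1.12710244] [29.08080685 -0.31317066 39.93147712] dict_keys(['color', 'mtx', 'origin', 'orientation'])
top [[452.35227166   0.         284.43693704]
 [  0.         452.35227166 220.33416395]
 [  0.           0.           1.        ]] [ 0.30485345 -0.03725021  1.34826311] [ 11.07194621  -0.26736445 -89.32743571] dict_keys(['color', 'mtx', 'origin', 'orientation'])
```

View pics/scene0.png

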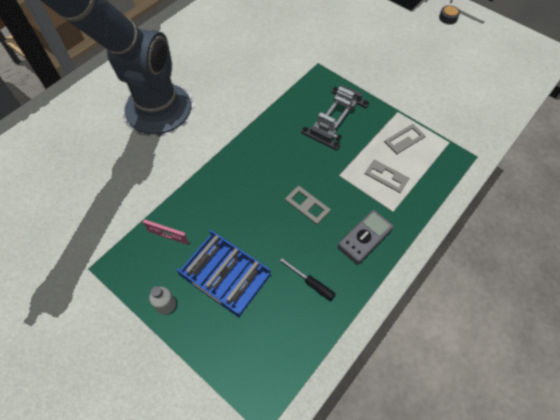

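View pics/top0.png

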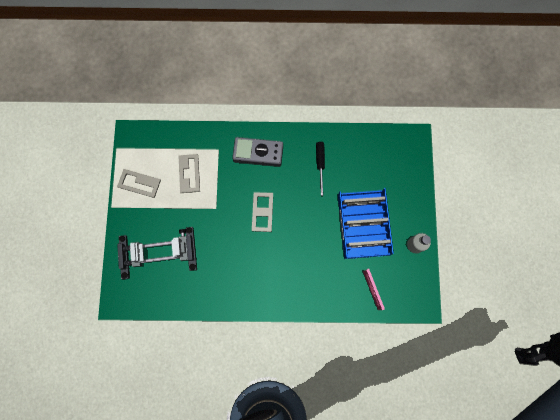

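```bash
python3 - <<'E'
import cv2
a=cv2.imread("pics/scene0.png")[225:320,170:280];cv2.imwrite("pics/s1.png",cv2.resize(a,None,fx=7,fy=6,interpolation=cv2.INTER_CUBIC)[:600,:800])
a=cv2.imread("pics/top0.png")[180:265,330:400];cv2.imwrite("pics/t1.png",cv2.resize(a,None,fx=7,fy=7,interpolation=cv2.INTER_CUBIC))
a=cv2.imread("pics/top0.png")[215:285,110:205];cv2.imwrite("pics/t2.png",cv2.resize(a,None,fx=8,fy=8,interpolation=cv2.INTER_CUBIC))
a=cv2.imread("pics/scene0.png")[80:155,295:375];cv2.imwrite("pics/s2.png",cv2.resize(a,None,fx=8,fy=8,interpolation=cv2.INTER_CUBIC))
E
```

```text
(no output)
```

View pics/s1.png

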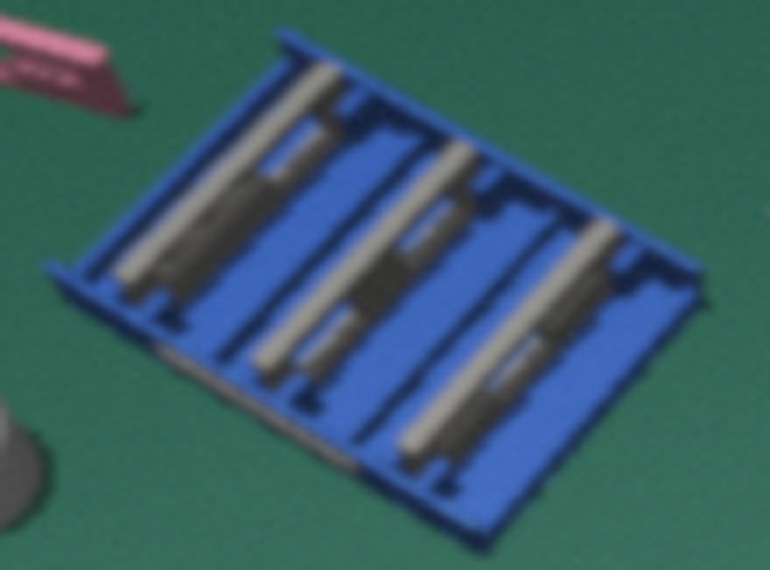

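View pics/t1.png

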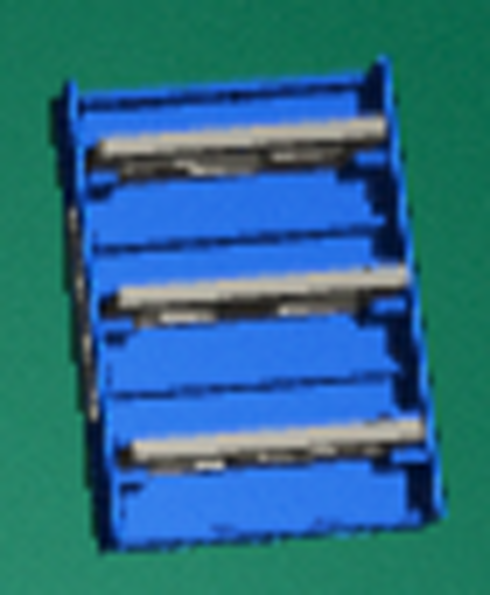

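View pics/t2.png

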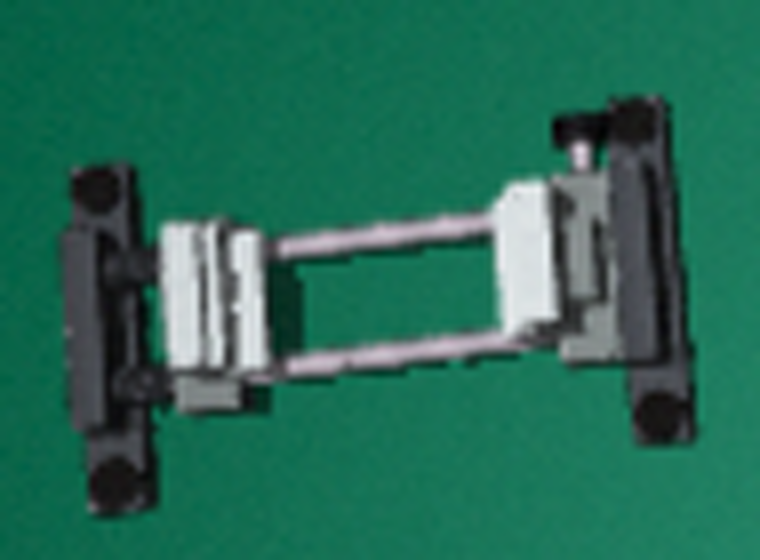

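View pics/s2.png

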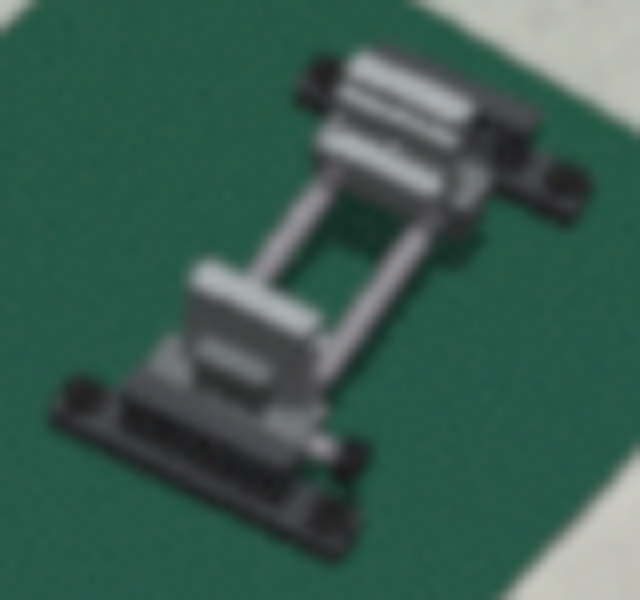

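```bash
cat > h.py <<'E'
import numpy as np,cv2
from scipy.spatial.transform import Rotation as Ro
CAM={"scene":(449.79182309,280.23899249,206.36059573,[0.93748013,-0.50994294,1.12710244],[29.08080685,-0.31317066,39.93147712]),
"top":(452.35227166,284.43693704,220.33416395,[0.30485345,-0.03725021,1.34826311],[11.07194621,-0.26736445,-89.32743571])}
def ray(n,px):
    f,cx,cy,o,r=CAM[n];px=np.atleast_2d(px).astype(float)
    d=np.c_[(px[:,0]-cx)/f,-(px[:,1]-cy)/f,-np.ones(len(px))]
    return np.array(o),d@Ro.from_euler('xyz',r,degrees=True).as_matrix().T
def onplane(n,px,z):
    o,d=ray(n,px);return o+d*((z-o[2])/d[:,2])[:,None]
def proj(n,p):
    f,cx,cy,o,r=CAM[n];c=(np.atleast_2d(p)-o)@Ro.from_euler('xyz',r,degrees=True).as_matrix()
    return np.c_[cx+f*c[:,0]/-c[:,2],cy-f*c[:,1]/-c[:,2]]
def tri(pt,ps):
    o1,d1=ray("top",pt);o2,d2=ray("scene",ps);out=[]
    for a,b in zip(d1,d2):
        a=a/np.linalg.norm(a);b=b/np.linalg.norm(b)
        t=np.linalg.lstsq(np.c_[a,-b],o2-o1,rcond=None)[0]
        p,q=o1+t[0]*a,o2+t[1]*b;out.append(np.r_[(p+q)/2,np.linalg.norm(p-q)])
    return np.array(out)
E
cat > m.py <<'E'
import cv2,numpy as np,sys
from h import *
def rects(n,f):
    im=cv2.imread(f);hsv=cv2.cvtColor(im,cv2.COLOR_BGR2HSV);h,s,v=cv2.split(hsv)
    blue=((h>100)&(h<125)&(s>150)).astype('u1')*255
    light=((s<70)&(v>(95 if n=='scene' else 120))).astype('u1')*255
    for nm,m,z in(("blue",blue,0),("light",light,.008)):
        cs,_=cv2.findContours(m,cv2.RETR_EXTERNAL,cv2.CHAIN_APPROX_NONE)
        for c in cs:
            a=cv2.contourArea(c)
            if 25<a<6000:
                r=cv2.minAreaRect(c);b=cv2.boxPoints(r)
                print(nm,round(a),np.round(r[0],1),np.round(r[1],1),round(r[2],1),'c@z',z,onplane(n,r[0],z)[0].round(3))
if __name__=="__main__":
    print(proj("top",[[0,0,0]]),proj("scene",[[0,0,0]]))
    for n in("top","scene"):print(n);rects(n,f"pics/{n}0.png")
E
python3 m.py
```

```text
[[267.58175758 419.80851378]] [[158.1873039  107.89683765]]
top
blue 2752 [365.2 223.4] [67.7 49.6] 84.3 c@z 0 [ 0.562 -0.286  0.   ]
scene
blue 2732 [223.4 271. ] [79.6 57. ] 35.4 c@z 0 [ 0.55  -0.273  0.   ]
light 353 [159.5 296.5] [21. 21.] 90.0 c@z 0.008 [ 0.476 -0.43   0.008]
light 157 [243.2 281.4] [ 6.5 47.6] 37.1 c@z 0.008 [ 0.612 -0.262  0.008]
light 75 [293.2 267.8] [31.6  3.4] 36.0 c@z 0.008 [ 0.688 -0.149  0.008]
light 126 [221.4 267.4] [ 3.7 47. ] 38.9 c@z 0.008 [ 0.542 -0.271  0.008]
light 136 [201.7 253.3] [ 4.4 46.1] 40.6 c@z 0.008 [ 0.474 -0.275  0.008]
light 1216 [365.8 234.3] [25.5 50.2] 45.0 c@z 0.008 [0.779 0.056 0.008]
light 774 [307.6 203.8] [43.1 20. ] 37.3 c@z 0.008 [0.597 0.028 0.008]
light 168 [333.  111.9] [22.2 22.4] 35.2 c@z 0.008 [0.449 0.348 0.008]
light 56 [342.2  99.5] [17.   4.3] 24.4 c@z 0.008 [0.441 0.41  0.008]
light 102 [345.2  91.8] [17.1  7.5] 24.0 c@z 0.008 [0.428 0.444 0.008]
light 26 [19.3 55.9] [11.2  4.2] 35.5 c@z 0.008 [-0.537 -0.154  0.008]
light 76 [147.9  38.9] [ 9.1 14.7] 5.7 c@z 0.008 [-0.261  0.192  0.008]
light 52 [ 5.3 32. ] [10.3  6.1] 56.3 c@z 0.008 [-0.68  -0.116  0.008]
```

```bash
python3 - <<'E'
import cv2,numpy as np
from h import *
im=cv2.imread("pics/top0.png");hsv=cv2.cvtColor(im,cv2.COLOR_BGR2HSV);h,s,v=cv2.split(hsv)
print(hsv[222,350:390:8],hsv[212,262],hsv[199,250:276:3],hsv[250,135:150:2])
for vt in(110,140):
  m=((s<110)&(v>vt)&~((h>70)&(h<125)&(s>60))).astype('u1')*255
  cs,_=cv2.findContours(m,cv2.RETR_EXTERNAL,cv2.CHAIN_APPROX_NONE)
  for c in cs:
    a=cv2.contourArea(c);r=cv2.minAreaRect(c)
    if 25<a<6000 and 115<r[0][1]<320:print(vt,a,np.round(r[0],1),np.round(r[1],1),round(r[2],1),onplane("top",r[0],.008)[0].round(3))
E
```

```text
[[ 28  19 174]
 [ 24  21 171]
 [ 27  24  97]
 [ 30  24  64]
 [105  13  38]] [ 21  19 187] [[ 81 198 121]
 [ 52  19 150]
 [ 26  20 178]
 [ 81 195 124]
 [ 80 200 125]
 [ 80 203 122]
 [ 80 149 130]
 [ 26  20 183]
 [ 81 192 125]] [[103  22  83]
 [ 95  11 134]
 [101  17 119]
 [ 96  12 216]
 [ 79 110  51]
 [ 80 189  50]
 [ 81 217  54]
 [ 81 214 112]]
```

```bash
python3 - <<'E'
import cv2,numpy as np
from h import *
R={}
for n,vt in(("top",140),("scene",95)):
  im=cv2.imread(f"pics/{n}0.png");hsv=cv2.cvtColor(im,cv2.COLOR_BGR2HSV);h,s,v=cv2.split(hsv)
  m=((s<70)&(v>vt)).astype('u1')
  k,lab,st,ce=cv2.connectedComponentsWithStats(m,connectivity=8)
  for i in range(1,k):
    x,y,w,hh,a=st[i]
    if not 20<a<3000 or y>290 or y<80: continue
    pts=np.argwhere(lab==i)[:,::-1].astype('f4');r=cv2.minAreaRect(pts)
    pca=np.linalg.eigh(np.cov(pts.T))[1][:,1]
    print(n,a,'cen',ce[i].round(2),'rect',np.round(r[0],1),np.round(np.array(r[1])+1,1),'ang',np.degrees(np.arctan2(pca[1],pca[0])).round(1),'z8',onplane(n,ce[i],.008)[0].round(3),'z64',onplane(n,ce[i],.064)[0].round(3))
# triangulate centroid of sample
E
```

```text
top 51 cen [327.06  90.33] rect [327.8  90.2] [13.7 10.2] ang 70.3 z8 [ 0.993 -0.172  0.008] z64 [ 0.964 -0.166  0.064]
top 270 cen [243.71 148.16] rect [243.7 148.1] [15.8 19.3] ang 96.8 z8 [0.795 0.089 0.008] z64 [0.774 0.084 0.064]
top 34 cen [321.24 183.62] rect [321.5 181.5] [26.  2.] ang 88.4 z8 [ 0.683 -0.152  0.008] z64 [ 0.668 -0.147  0.064]
top 486 cen [262.01 211.83] rect [262.  211.5] [20.8 39.6] ang 92.4 z8 [0.593 0.028 0.008] z64 [0.581 0.025 0.064]
top 87 cen [364.46 198.97] rect [364.5 199. ] [ 3.1 40.2] ang 175.5 z8 [ 0.637 -0.284  0.008] z64 [ 0.623 -0.273  0.064]
top 91 cen [367.49 220.33] rect [367.  220.4] [ 3.1 41.2] ang 175.8 z8 [ 0.57  -0.291  0.008] z64 [ 0.559 -0.281  0.064]
top 123 cen [420.21 242.64] rect [421.1 241.9] [17.6 14.6] ang 54.5 z8 [ 0.504 -0.448  0.008] z64 [ 0.496 -0.431  0.064]
top 235 cen [167.35 248.94] rect [161.8 249.3] [20.7 35.2] ang 162.0 z8 [0.476 0.307 0.008] z64 [0.469 0.293 0.064]
top 98 cen [369.59 242.21] rect [369.  242.3] [ 3.5 41.2] ang 175.4 z8 [ 0.504 -0.296  0.008] z64 [ 0.495 -0.285  0.064]
top 113 cen [133.21 251.55] rect
[... 1171 characters left out ...]
253.3] [ 5.4 47.1] ang 130.1 z8 [ 0.474 -0.272  0.008] z64 [ 0.497 -0.284  0.064]
scene 166 cen [221.37 267.27] rect [221.4 267.4] [ 4.7 48. ] ang 128.9 z8 [ 0.542 -0.27   0.008] z64 [ 0.562 -0.282  0.064]
scene 103 cen [292.63 267.43] rect [293.2 267.8] [32.6  4.4] ang -144.1 z8 [ 0.687 -0.149  0.008] z64 [ 0.699 -0.168  0.064]
scene 198 cen [242.26 281.14] rect [243.2 281.4] [ 7.5 48.6] ang 127.1 z8 [ 0.61  -0.263  0.008] z64 [ 0.626 -0.276  0.064]
scene 33 cen [205.85 291.97] rect [206.  292.1] [32.6  2. ] ang -144.2 z8 [ 0.558 -0.345  0.008] z64 [ 0.577 -0.353  0.064]
scene 357 cen [159.34 296.36] rect [159.5 296.5] [22. 22.] ang 138.9 z8 [ 0.475 -0.43   0.008] z64 [ 0.498 -0.434  0.064]
```

```bash
python3 - <<'E'
from h import *
print(tri([[262.0,211.7],[367.2,220.35],[364.5,199],[369.2,242.25],[133.3,251.5],[140.6,252.02]],[[307.6,203.9],[221.4,267.3],[242.8,281.3],[202,252.9],[345.22,91.8],[342.2,99.5]]).round(4))
# carrier direction from edges
for n,c,a in(("top",[367.2,220.35],175.8),("scene",[221.4,267.3],128.9)):
    c=np.array(c);u=np.array([np.cos(np.radians(a)),np.sin(np.radians(a))])
    P=onplane(n,[c-20*u,c+20*u],.064);d=P[0]-P[1];print(n,np.degrees(np.arctan2(d[1],d[0])),np.linalg.norm(d))
for f,x0,x1,y0,y1,k in(("scene",300,370,80,150,8),("top",120,200,225,280,10)):
    a=cv2.imread(f"pics/{f}0.png")[y0:y1,x0:x1];a=cv2.convertScaleAbs(a,alpha=1.2 if f=='top' else 1.7,beta=0);a=cv2.resize(a,None,fx=k,fy=k,interpolation=cv2.INTER_CUBIC)
    for i in range(0,x1-x0,10):cv2.putText(a,str(x0+i),(i*k,10),0,.35,(0,255,255));cv2.line(a,(i*k+k//2,12),(i*k+k//2,a.shape[0]),(0,255,255) ,1)
    for i in range(0,y1-y0,10):cv2.putText(a,str(y0+i),(0,i*k+k//2),0,.35,(0,255,255));cv2.line(a,(0,i*k+k//2),(a.shape[1],i*k+k//2),(0,255,255),1)
    cv2.imwrite(f"pics/h_{f}.png",a)
E
```

```text
[[ 5.950e-01  2.910e-02  2.900e-03  2.700e-03]
 [ 5.601e-01 -2.811e-01  5.870e-02  5.000e-04]
 [ 6.251e-01 -2.742e-01  5.650e-02  1.700e-03]
 [ 4.956e-01 -2.850e-01  6.060e-02  5.000e-04]
 [ 4.591e-01  3.857e-01  7.600e-02  7.000e-04]
 [ 4.606e-01  3.721e-01  5.370e-02  1.000e-03]]
top -85.01100952982688 0.11624273136933966
scene 95.20240522088291 0.10147231937863815
```

View pics/h_scene.png

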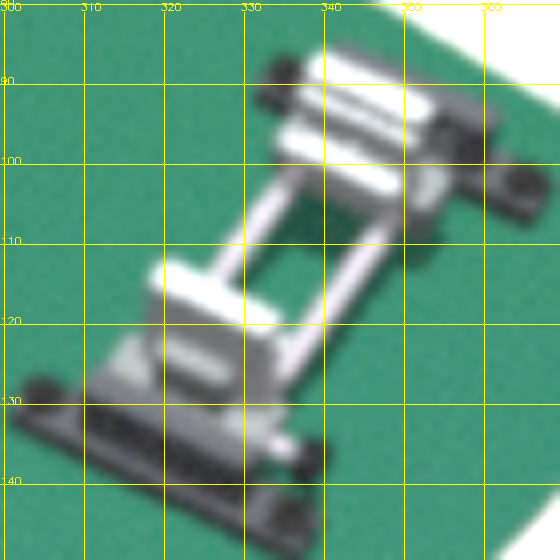

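View pics/h_top.png

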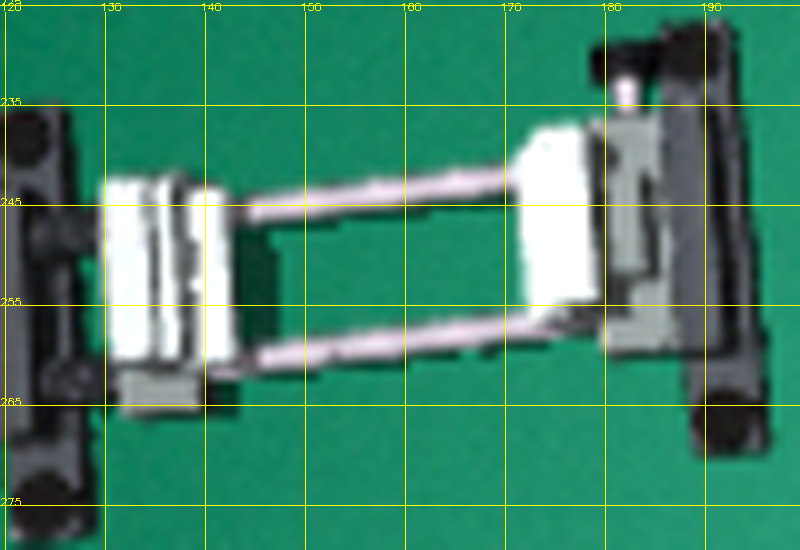

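```bash
python3 - <<'E'
from h import *
P={"top":[(122,237.5),(123.5,274.5),(189.3,229.5),(192,266.5)],"scene":[(365,102),(334.5,88.5),(336,144),(305,128)]}
Q={}
for n in P:
    g=cv2.cvtColor(cv2.imread(f"pics/{n}0.png"),cv2.COLOR_BGR2GRAY).astype(float);Q[n]=[]
    for x,y in P[n]:
        for it in range(4):
            yy,xx=np.mgrid[int(round(y))-4:int(round(y))+5,int(round(x))-4:int(round(x))+5];w=np.clip(38-g[yy,xx],0,None)*(((xx-x)**2+(yy-y)**2)<14)
            x,y=(w*xx).sum()/w.sum(),(w*yy).sum()/w.sum()
        Q[n].append((x,y))
    print(n,np.round(Q[n],1).tolist(), [round(g[int(round(b)),int(round(a))]) for a,b in Q[n]])
T=tri(Q["top"],Q["scene"]);print(T.round(4));print(T[:,:3].mean(0))
for n in P:
    X=onplane(n,Q[n],.012);print(n,X.round(4).tolist(),X.mean(0).round(4)); d=X[0]+X[1]-X[2]-X[3];e=X[0]+X[2]-X[1]-X[3];print(np.degrees(np.arctan2(-d[0],d[1])),np.degrees(np.arctan2(e[1],e[0])),np.linalg.norm(d)/2,np.linalg.norm(e)/2)
E
```

```text
top [[121.8, 238.2], [124.0, 274.8], [187.7, 229.9], [192.1, 266.4]] [22, 23, 23, 24]
scene [[365.0, 102.6], [335.2, 88.8], [336.7, 141.2], [304.8, 129.4]] [35, 35, 48, 34]
[[0.5065 0.4447 0.0109 0.0007]
 [0.3975 0.4284 0.0136 0.0007]
 [0.533  0.2482 0.0238 0.0043]
 [0.425  0.2308 0.0113 0.0013]]
[0.46548308 0.33802752 0.01490402]
top [[0.5061, 0.444, 0.012], [0.3974, 0.4287, 0.012], [0.5335, 0.249, 0.012], [0.4245, 0.2302, 0.012]] [0.4654 0.338  0.012 ]
7.904247646837377 8.91650054025695 0.19862113893778294 0.11015149334018613
scene [[0.5071, 0.4441, 0.012], [0.3969, 0.4301, 0.012], [0.5298, 0.2583, 0.012], [0.4257, 0.2309, 0.012]] [0.4649 0.3409 0.012 ]
7.629858124638439 10.899211951032873 0.19421228275660665 0.10910222622990855
```

```bash
python3 - <<'E'
from h import *
g=cv2.cvtColor(cv2.imread("pics/top0.png"),cv2.COLOR_BGR2GRAY)
for r in(247,249,251,253):print(r,g[r,126:150],g[r,165:186])
a=np.radians(8.1);u=np.array([-np.sin(a),np.cos(a)]);c=np.array([.4657,.3375])
for nm,p,z in(("spr ledge in",(143.2,252),.055),("spr lip edge",(137.3,252),.075),("spr groove bottomtop?",(135.,252),.082),("spr top out",(129.5,252),.082),("fix ledge in",(171.3,246.5),.055),("fix top out",(179,246),.082)):
    X=onplane("top",p,z)[0];print(nm,X.round(4),'hy',((X[:2]-c)@u).round(4),'hx',((X[:2]-c)@[u[1],-u[0]]).round(4))
gs=cv2.cvtColor(cv2.imread("pics/scene0.png"),cv2.COLOR_BGR2GRAY)
c0=np.array([.4657,.3375,0.])
for z in(.082,.055):
  L=[np.r_[c+u*t,z] for t in np.arange(-.08,.08,.004)];q=proj("scene",L)
  print(z,[(round(t*1000),int(cv2.getRectSubPix(gs,(1,1),tuple(map(float,p)))[0,0])) for t,p in zip(np.arange(-.08,.08,.004),q)])
E
```

```text
247 [ 49  40  39  58 170 215 215 214 175 133 210  91 110 215 216 209 129  55
  50  74  53  50  46  42] [ 84  84  84  87  83  84 104 219 224 224 221 222 222 219  58  59 138 137
 135  58  55]
249 [ 40  49  39  51 180 213 215 210 176  89 212 130  85 115 215 210 170  44
  36  36  37  75  81  80] [ 83  84  85  84  85  86  97 192 223 223 223 221 221 217  97  53 114 138
 136  81  44]
251 [ 34  21  74  81 152 212 212 214 208  83 213 132  76 116 216 214 174  41
  34  34  36  42  81  81] [ 86  87  84  86  81  85  93 163 224 224 222 220 221 219 133  54 109 130
 130 101  43]
253 [ 63   9  32  78 147 215 215 212 208  76 214 173  91 207 214 214 208  44
  34  31  36  39  80  79] [ 85  84  83  85  84  85  93 163 224 225 226 225 224 221 146  45  49  51
  94 117 116]
spr ledge in [0.4603 0.3639 0.055 ] hy 0.0269 hx -0.0017
spr lip edge [0.4577 0.3743 0.075 ] hy 0.0376 hx -0.0028
spr groove bottomtop? [0.4567 0.3785 0.082 ] hy 0.0419 hx -0.0031
spr top out [0.4565 0.3939 0.082 ] hy 0.0572 hx -0.0011
fix ledge in [0.4772 0.2843 0.055 ] hy -0.0543 hx 0.0038
fix top out [0.4752 0.256  0.082 ] hy -0.082 hx
[... 195 characters left out ...]
(-20, 114), (-16, 102), (-12, 84), (-8, 77), (-4, 77), (0, 82), (4, 113), (8, 156), (12, 166), (16, 131), (20, 92), (24, 75), (28, 89), (32, 121), (36, 123), (40, 108), (44, 139), (48, 164), (52, 161), (56, 126), (60, 89), (64, 76), (68, 71), (72, 71), (76, 71)]
0.055 [(-80, 101), (-76, 78), (-72, 68), (-68, 68), (-64, 78), (-60, 124), (-56, 161), (-52, 166), (-48, 135), (-44, 85), (-40, 57), (-36, 52), (-32, 50), (-28, 52), (-24, 48), (-20, 47), (-16, 45), (-12, 43), (-8, 42), (-4, 42), (0, 42), (4, 42), (8, 41), (12, 49), (16, 57), (20, 63), (24, 78), (28, 113), (32, 154), (36, 161), (40, 134), (44, 103), (48, 81), (52, 85), (56, 118), (60, 124), (64, 118), (68, 138), (72, 166), (76, 167)]
```

```bash
cat >> h.py <<'E'
CAR=np.array([.5605,-.2815]);CYAW=5.1
HO=np.array([.4676,.3242]);HYAW=8.1
def down(yaw,tilt_about_len=0,alpha=0,flip=1):
    """tool down, jaw axis along body-x of frame yawed by yaw. tilt: about body y (deg, + = tool points to +x). alpha: about body x so that +y end goes low"""
    F=Ro.from_euler('z',yaw,degrees=True)
    R0=Ro.from_euler('xyz',[180,0,90 if flip>0 else -90],degrees=True)
    return F*Ro.from_euler('y',-tilt_about_len,degrees=True)*Ro.from_euler('x',-alpha,degrees=True)*R0
def rpy(R): return R.as_euler('xyz',degrees=True).tolist()
E
python3 - <<'E'
from h import *
from workcell import manip
for f in(1,-1):
    print(f)
    for nm,p,R in(("bin hi",[*CAR,.2],down(CYAW,flip=f)),("bin",[*CAR,.042],down(CYAW,flip=f)),
      *[(f"lay{t}",[.575,-.085,.06],down(HYAW,t,flip=f)) for t in(30,45,55,60,-45,-55)],
      ("re",[.575,-.085,.0],down(HYAW,flip=f)),("hold",[*HO,.05],down(HYAW,flip=f)),("holdtilt",[*HO,.08],down(HYAW,0,20,flip=f))):
        q=manip.ik(p,rpy(R));print(nm,None if q is None else np.round(q).tolist())
E
```

```text
1
bin hi [42.0, 26.0, -27.0, 96.0, 13.0, 61.0, 17.0]
bin [40.0, 37.0, -24.0, 102.0, 20.0, 45.0, 11.0]
lay30 [53.0, 37.0, -56.0, 127.0, 93.0, 20.0, -69.0]
lay45 [64.0, 49.0, -67.0, 135.0, 139.0, 34.0, -102.0]
lay55 None
lay60 None
lay-45 [13.0, 54.0, -21.0, 78.0, 18.0, 97.0, -4.0]
lay-55 [11.0, 59.0, -19.0, 72.0, 17.0, 107.0, -4.0]
re [27.0, 39.0, -31.0, 109.0, 31.0, 40.0, -14.0]
hold [-3.0, 40.0, -50.0, 109.0, 40.0, 50.0, -66.0]
holdtilt [-14.0, 42.0, -48.0, 102.0, 45.0, 73.0, -74.0]
-1
bin hi [17.0, 24.0, 8.0, 97.0, -4.0, 59.0, -149.0]
bin [14.0, 35.0, 12.0, 104.0, -10.0, 42.0, -143.0]
lay30 [45.0, 31.0, -45.0, 127.0, 94.0, 12.0, 107.0]
lay45 [64.0, 49.0, -67.0, 135.0, 139.0, 34.0, 78.0]
lay55 None
lay60 None
lay-45 [-30.0, 69.0, 63.0, 81.0, -31.0, 100.0, -135.0]
lay-55 [-28.0, 74.0, 63.0, 75.0, -27.0, 109.0, -134.0]
re [-32.0, 47.0, 52.0, 113.0, -52.0, 47.0, -122.0]
hold [7.0, 50.0, -68.0, 109.0, 54.0, 61.0, 103.0]
holdtilt [-4.0, 53.0, -68.0, 101.0, 57.0, 86.0, 97.0]
```

```bash
python3 - <<'E'
from h import *
from workcell import *
R=rpy(down(CYAW))
manip.move_to([*CAR,.17],R);print(status.sense()['clock'])
grip(.032,40)
s=status.sense();print(s['clock'],s['eef_pos'],s['opening'])
for n in("scene","top"):cv2.imwrite(f"pics/{n}1.png",imaging.capture(n)["color"][:,:,::-1])
E
python3 - <<'E'
import cv2,numpy as np
a=cv2.imread("pics/scene1.png")[190:320,150:300];b=cv2.imread("pics/top1.png")[150:280,300:430]
cv2.imwrite("pics/c1.png",np.hstack([cv2.resize(a,(400,347)),cv2.resize(b,(347,347))]))
E
```

```text
1.875
2.4333 [ 0.56049446 -0.28150755  0.16999044] 0.03208197239722452
```

View pics/c1.png

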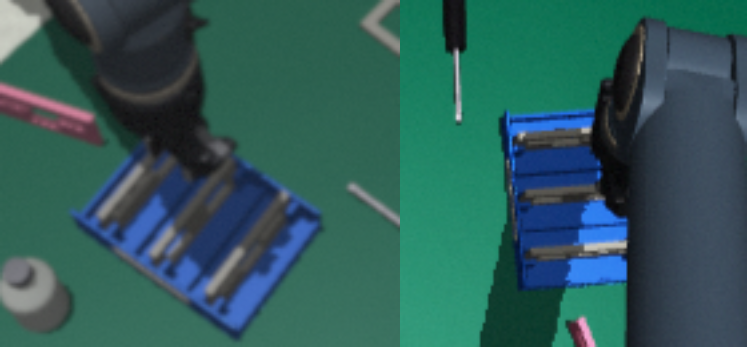

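The gripper stands over the middle carrier (scene about 223,262), and the moves are quick. I descend and grip.

```bash
python3 - <<'E'
from h import *
from workcell import *
h=manip.move_l([*CAR,.042],rate=.15,max_force=12);print(h,status.sense()['eef_pos'])
grip(0.0,60);s=status.sense();print(s['opening'],s['wrist_force'],s['clock'])
if s['opening']>.006 and not h:
    manip.move_l([*CAR,.19],rate=.2)
s=status.sense();print(s['opening'],s['wrist_force'],s['clock'])
for n in("scene","top"):cv2.imwrite(f"pics/{n}2.png",imaging.capture(n)["color"][:,:,::-1])
E
python3 - <<'E'
import cv2,numpy as np
a=cv2.imread("pics/scene2.png")[170:320,130:300];b=cv2.imread("pics/top2.png")[150:280,300:430]
cv2.imwrite("pics/c2.png",np.hstack([cv2.resize(a,(450,397)),cv2.resize(b,(347,397))]))
E
```

```text
False [ 0.56132898 -0.28167441  0.04294742]
0.0067596043063083006 [-0.3331941   0.01749726  5.02910649] 3.875
0.006436413250039182 [-0.2430152  -0.84529804 -1.44801446] 4.7667
```

View pics/c2.png

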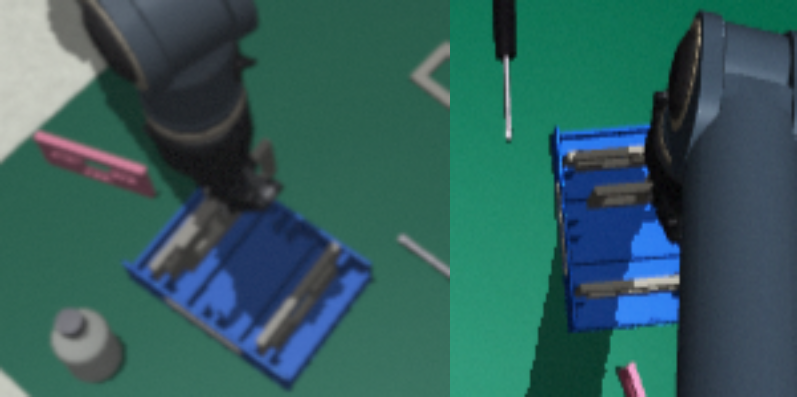

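```bash
python3 - <<'E'
from h import *
from workcell import *
R=down(HYAW,-52);a=R.as_matrix()[:,2];print(a)
xb=np.array([np.cos(np.radians(HYAW)),np.sin(np.radians(HYAW)),0])
C=np.array([.575,-.085,0]);E=C-.030*xb;E[2]=.004*np.cos(np.radians(38))+.001
T=E-.039*a;print(T)
np.save("lay.npy",T)
manip.move_to((T+[0,0,.15]).tolist(),rpy(R));print(status.sense()['clock'])
manip.move_l((T+[0,0,.015]).tolist(),rate=.2)
h=manip.move_l((T+[0,0,-.006]).tolist(),rate=.04,max_force=4);s=status.sense();print(h,s['eef_pos']-T,s['wrist_force'],s['clock'],s['opening'])
for n in("scene","top"):cv2.imwrite(f"pics/{n}3.png",imaging.capture(n)["color"][:,:,::-1])
E
```

```text
[-0.78014929 -0.11103169 -0.61566148]
[ 0.57572511 -0.0848968   0.02816284]
5.7583
True [ 1.75462179e-04 -9.88984557e-06 -1.12363816e-03] [ 2.15350341 -0.99823399  3.67561139] 7.0333 0.006636689564745082
```

View pics/scene3.png

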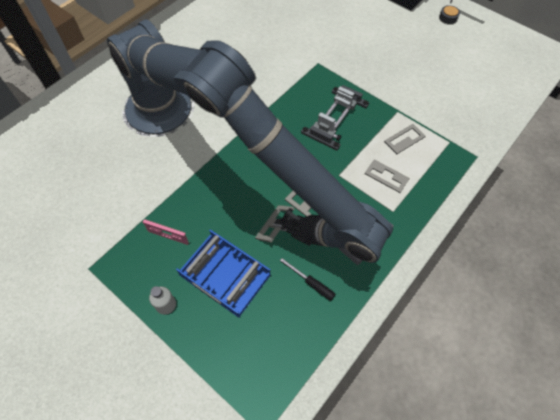

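View pics/top3.png

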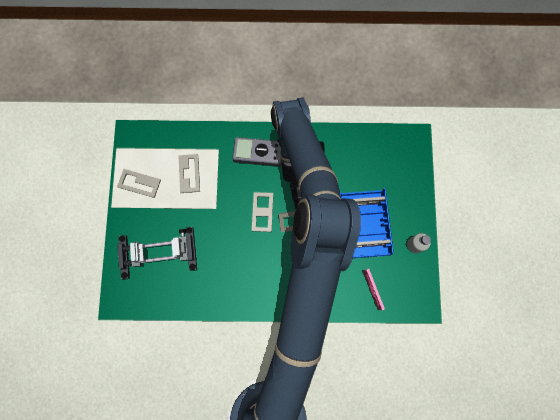

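```bash
python3 - <<'E'
from h import *
from workcell import *
R=down(HYAW,-52);a=R.as_matrix()[:,2];p=np.array(status.sense()['eef_pos'])
grip(.016,40)
manip.move_l((p-.075*a).tolist(),rate=.3)
s=status.sense();print(s['wrist_force'],s['clock'],s['opening'])
manip.move_to([.575,-.085,.16],rpy(down(HYAW)))
grip(.082,60);print(status.sense()['clock'])
for n in("scene","top"):cv2.imwrite(f"pics/{n}4.png",imaging.capture(n)["color"][:,:,::-1])
E
```

```text
[-0.30247089  0.45778618 -0.55541055] 7.7917 0.01601725293768689
9.3833
```

View pics/scene4.png

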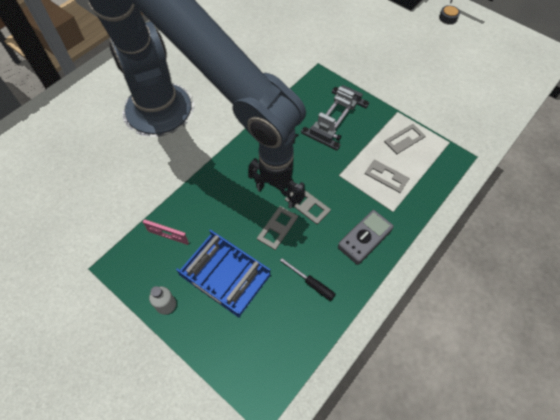

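View pics/top4.png

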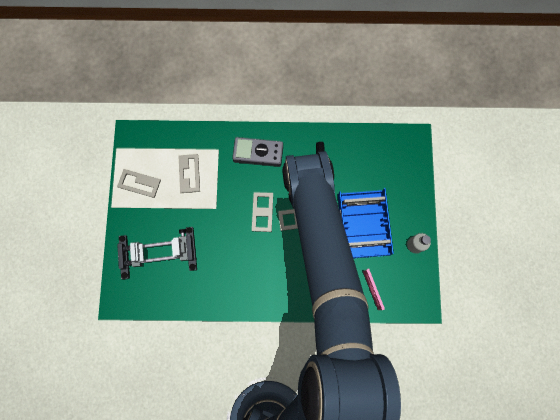

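```bash
python3 - <<'E'
from h import *
from workcell import *
manip.move_joints([68.531, 26.849, -2.785, 87.806, 1.381, 65.374, -4.715]);print(status.sense()['clock'])
for n,vt in(("scene",85),("top",140)):
  im=imaging.capture(n)["color"][:,:,::-1].copy();cv2.imwrite(f"pics/{n}5.png",im)
  h,s,v=cv2.split(cv2.cvtColor(im,cv2.COLOR_BGR2HSV))
  m=((s<70)&(v>vt)).astype('u1')
  k,lab,st,ce=cv2.connectedComponentsWithStats(m,connectivity=8)
  for i in range(1,k):
    x,y,w,hh,a=st[i]
    if not 250<a<900 or y>290 or y<80: continue
    pts=np.argwhere(lab==i)[:,::-1].astype('f4');r=cv2.minAreaRect(pts);b=cv2.boxPoints(r)
    X=onplane(n,b,.008);e=X[1]-X[0] if np.linalg.norm(X[1]-X[0])>np.linalg.norm(X[2]-X[1]) else X[2]-X[1]
    print(n,a,'cen',ce[i].round(2),'rect',np.round(r[0],1),np.round(np.array(r[1])+1,1),'z8',onplane(n,ce[i],.008)[0].round(4),'rc',X.mean(0).round(4),'yaw',np.degrees(np.arctan2(-e[0],e[1])).round(1))
E
python3 - <<'E'
import cv2,numpy as np
a=cv2.imread("pics/scene5.png")[160:320,150:350];b=cv2.imread("pics/top5.png")[160:280,230:400]
cv2.imwrite("pics/c5.png",np.hstack([cv2.resize(a,(400,320)),cv2.resize(b,(400,320))]))
E
```

```text
11.8167
scene 474 cen [338.89 104.91] rect [338.7 105.5] [24.2 41.3] z8 [0.446  0.3844 0.008 ] rc [0.4465 0.3839 0.008 ] yaw 8.4
scene 648 cen [307.54 204.31] rect [307.4 204.1] [44.1 21.6] z8 [0.598  0.0266 0.008 ] rc [0.5963 0.0274 0.008 ] yaw -92.3
scene 709 cen [277.05 227.26] rect [277.1 226.9] [23.7 43.7] z8 [ 0.5785 -0.0853  0.008 ] rc [ 0.5773 -0.0831  0.008 ] yaw 9.1
scene 377 cen [159.46 296.6 ] rect [160. 297.] [23. 23.] z8 [ 0.4759 -0.4302  0.008 ] rc [ 0.4775 -0.4298  0.008 ] yaw 48.0
top 269 cen [243.68 148.14] rect [243.6 148.1] [16.  19.4] z8 [0.7947 0.0892 0.008 ] rc [0.7951 0.0896 0.008 ] yaw -94.9
top 485 cen [262.   211.82] rect [262.  211.5] [20.7 39.6] z8 [0.5926 0.0279 0.008 ] rc [0.5942 0.0279 0.008 ] yaw -91.1
top 487 cen [298.6  217.86] rect [298.6 217.8] [20.3 40.4] z8 [ 0.5753 -0.0831  0.008 ] rc [ 0.5757 -0.0832  0.008 ] yaw -172.0
```

View pics/c5.png

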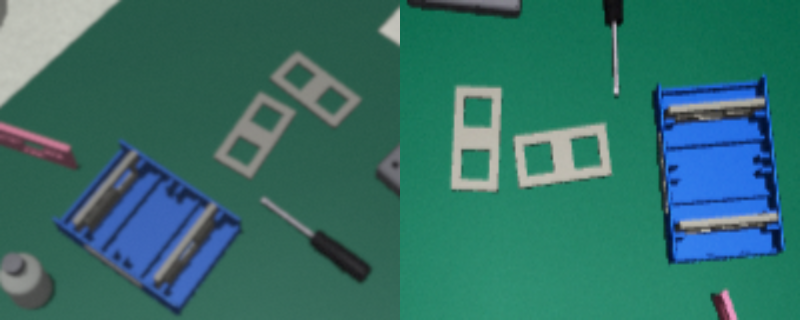

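```bash
python3 - <<'E'
from h import *
from workcell import *
print(tri([[298.6,217.85]],[[277.05,227.1]]).round(4))
P=[.5762,-.0835];R=rpy(down(8.3))
manip.move_to([*P,.12],R)
grip(.075,100)
manip.move_l([*P,.012],rate=.2)
h=manip.move_l([*P,-.02],rate=.03,max_force=5);s=status.sense();z=s['eef_pos'][2];print(h,z,s['wrist_force'],s['opening'],s['clock'])
if h and z>-.014:
    manip.move_l([*P,z+.0042],rate=.05)
    grip(.0,100);s=status.sense();print(s['eef_pos'],s['wrist_force'],s['opening'],s['clock'])
    for n in("scene","top"):cv2.imwrite(f"pics/{n}6.png",imaging.capture(n)["color"][:,:,::-1])
E
```

```text
[[ 5.765e-01 -8.320e-02  3.000e-03  3.000e-04]]
True -0.009225617859379306 [-2.03910978e+00 -5.68826541e-04  5.76921958e+00] 0.07488464365953673 15.925
[ 0.57693387 -0.08336124 -0.00399737] [-1.52601011 -0.32762223  7.73818638] 0.05675264912163192 16.4833
```

```bash
python3 - <<'E'
from h import *
from workcell import *
p=status.sense()['eef_pos']
manip.move_l([p[0],p[1],.17],rate=.2)
s=status.sense();print(s['eef_pos'],s['wrist_force'],s['opening'],s['clock'])
manip.move_to([.45,.15,.25],rpy(down(HYAW)));s=status.sense();print(s['eef_pos'],s['opening'],s['clock'])
for n in("scene","top"):cv2.imwrite(f"pics/{n}7.png",imaging.capture(n)["color"][:,:,::-1])
E
```

```text
[ 0.57581936 -0.08348783  0.16855212] [ 0.1447502  -0.66016754 -1.16625673] 0.056835080746899 17.6083
[0.45080333 0.14832468 0.24939089] 0.05665491387888668 18.6833
```

View pics/scene7.png

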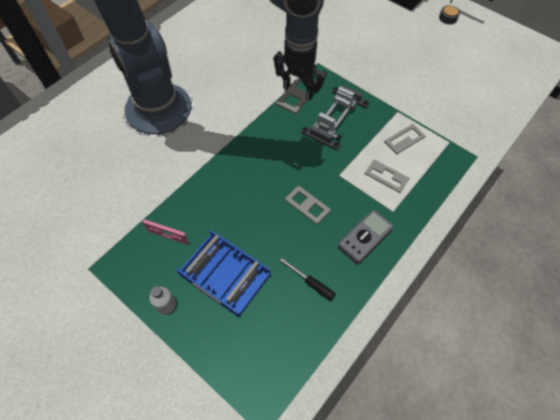

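View pics/top7.png

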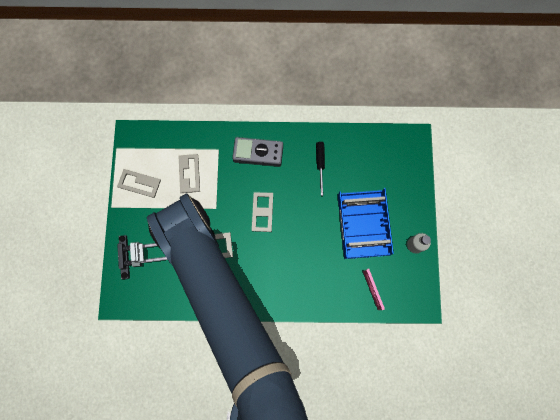

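```bash
cat >> h.py <<'E'
def ins(Yt,Zb,al,off=.008,ho=HO,hx=0.):
    a=np.radians(al);Cy=Yt-.060*np.cos(a)-.004*np.sin(a);Cz=Zb+.060*np.sin(a)+.004*np.cos(a)
    y=np.radians(HYAW);R=down(HYAW,0,al)
    C=np.r_[ho+Cy*np.array([-np.sin(y),np.cos(y)])+hx*np.array([np.cos(y),np.sin(y)]),Cz]
    return (C+off*R.as_matrix()[:,2]).tolist(),rpy(R)
def hy(p): y=np.radians(HYAW);return (np.array(p)[:2]-HO)@np.array([-np.sin(y),np.cos(y)])
E
python3 - <<'E'
from h import *
from workcell import *
def st(t):
    s=status.sense();print(t,np.round(s['eef_pos'],4),np.round(s['wrist_force'],1),round(s['opening'],4),round(s['clock'],2),'hy',hy(s['eef_pos']).round(4))
al=17
t17=np.tan(np.radians(al))
p,o=ins(.034,.0563+.02*t17+.07,al);manip.move_to(p,o);st('hi')
p,o=ins(.034,.0563+.02*t17,al);h=manip.move_l(p,rate=.12,max_force=8);st(('pre',h))
for n in("scene","top"):cv2.imwrite(f"pics/{n}8.png",imaging.capture(n)["color"][:,:,::-1])
E
python3 - <<'E'
import cv2,numpy as np
a=cv2.imread("pics/scene8.png")[60:160,280:400];b=cv2.imread("pics/top8.png")[200:300,100:220]
cv2.imwrite("pics/c8.png",np.hstack([cv2.resize(x,(400,333),interpolation=cv2.INTER_CUBIC) for x in(a,b)]))
E
```

```text
hi [0.4719 0.2969 0.1453] [ 0.5 -0.5 -0.6] 0.0564 19.56 hy -0.0276
('pre', False) [0.4717 0.2978 0.0766] [ 0.9  0.3 -0.5] 0.0569 20.29 hy -0.0267
```

View pics/c8.png

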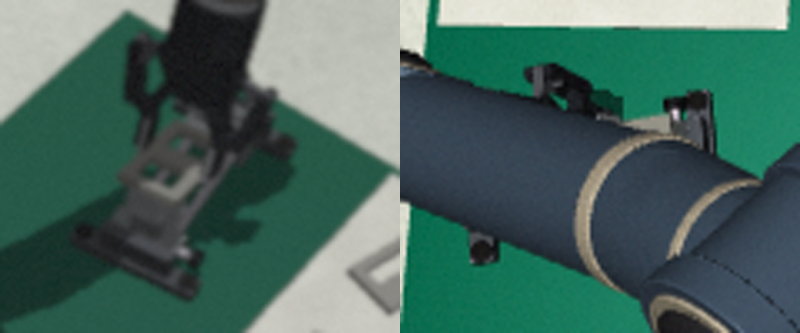

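```bash
python3 - <<'E'
from h import *
from workcell import *
def st(t):
    s=status.sense();print(t,np.round(s['eef_pos'],4),np.round(s['wrist_force'],1),np.round(s['wrist_torque'],2),round(s['opening'],4),round(s['clock'],2),'hy',hy(s['eef_pos']).round(4))
al=17
p,o=ins(.051,.0563,al);h=manip.move_l(p,rate=.06,max_force=4);st(('in',h,hy(p)))
if not h:
    p,o=ins(.064,.0563,al);h=manip.move_l(p,rate=.02,max_force=3.5);st(('touch',h,hy(p)))
E
```

```text
('in', False, np.float64(-0.009886745814455011)) [0.4687 0.315  0.0699] [ 0.2  1.  -0.3] [ 0.38  0.08 -0.05] 0.0568 20.84 hy -0.0093
('touch', True, np.float64(0.003113254185545009)) [0.4683 0.3197 0.0696] [ 0.1 -0.6 -0.6] [0.37 0.05 0.02] 0.0568 21.3 hy -0.0046
```

```bash
python3 - <<'E'
from h import *
from workcell import *
def st(t):
    s=status.sense();print(t,np.round(s['eef_pos'],4),np.round(s['wrist_force'],1),np.round(s['wrist_torque'],2),round(s['opening'],4),round(s['clock'],2),'hy',hy(s['eef_pos']).round(4))
al=17
for Y in(.058,.061,.066):
    p,o=ins(Y,.0563,al);h=manip.move_l(p,rate=.03,max_force=20);st((Y,h,round(hy(p),4)))
    if h:break
for n in("scene","top"):cv2.imwrite(f"pics/{n}9.png",imaging.capture(n)["color"][:,:,::-1])
E
python3 - <<'E'
import cv2,numpy as np
a=cv2.imread("pics/scene9.png")[60:160,280:400];b=cv2.imread("pics/top9.png")[200:300,100:220]
cv2.imwrite("pics/c9.png",np.hstack([cv2.resize(x,(400,333),interpolation=cv2.INTER_CUBIC) for x in(a,b)]))
E
```

```text
(0.058, False, np.float64(-0.0029)) [0.4681 0.32   0.0696] [ 1.  -4.2 -0.7] [-0.51 -0.08  0.02] 0.057 21.55 hy -0.0042
(0.061, False, np.float64(0.0001)) [0.4677 0.3229 0.0697] [ 0.4 -5.9 -1.4] [-0.83 -0.11 -0.01] 0.0566 21.8 hy -0.0013
(0.066, False, np.float64(0.0051)) [0.4672 0.3267 0.0698] [ 0.4 -8.2  0.5] [-1.24 -0.15  0.05] 0.057 22.12 hy 0.0025
```

View pics/c9.png

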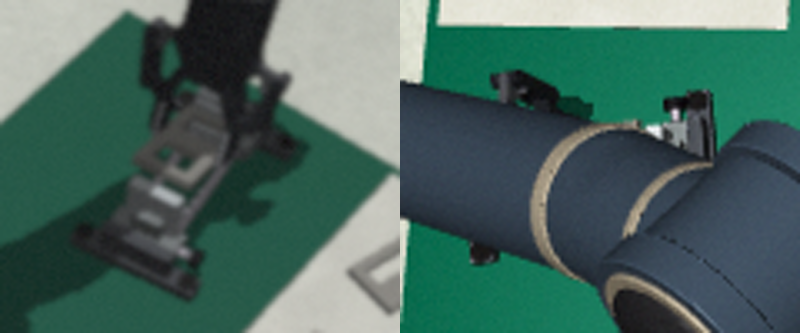

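```bash
python3 - <<'E'
from h import *
from workcell import *
def st(t):
    s=status.sense();print(t,np.round(s['eef_pos'],4),np.round(s['wrist_force'],1),np.round(s['wrist_torque'],2),np.round(s['ee_rot'],1),round(s['clock'],2),'hy',hy(s['eef_pos']).round(4));return s
al=17
for Y in(.071,.075,.078,.080,.082):
    p,o=ins(Y,.0563,al);h=manip.move_l(p,rate=.03,max_force=20);s=st((Y,h,round(hy(p),4)))
    if h or hy(s['eef_pos'])>.0133:break
print(o,Y)
for n in("scene","top"):cv2.imwrite(f"pics/{n}10.png",imaging.capture(n)["color"][:,:,::-1])
E
python3 - <<'E'
import cv2,numpy as np
a=cv2.imread("pics/scene10.png")[60:160,280:400];b=cv2.imread("pics/top10.png")[200:300,100:220]
cv2.imwrite("pics/c10.png",np.hstack([cv2.resize(x,(400,333),interpolation=cv2.INTER_CUBIC) for x in(a,b)]))
E
```

```text
(0.071, False, np.float64(0.0101)) [0.4666 0.3305 0.0698] [ 1.  -9.4  0.8] [-1.71 -0.1  -0.05] [-179.8   17.7   98. ] 22.53 hy 0.0064
(0.075, False, np.float64(0.0141)) [0.4662 0.3336 0.0698] [  1.1 -11.    2.4] [-2.02 -0.07  0.07] [-179.8   17.8   98. ] 22.82 hy 0.0095
(0.078, False, np.float64(0.0171)) [0.4658 0.3358 0.0698] [ -0.3 -11.9   2.7] [-2.28 -0.08  0.03] [-179.8   17.8   98. ] 23.07 hy 0.0118
(0.08, False, np.float64(0.0191)) [0.4656 0.3373 0.0698] [  0.3 -13.5   2.7] [-2.44 -0.13  0.1 ] [-179.8   17.9   97.9] 23.32 hy 0.0133
(0.082, False, np.float64(0.0211)) [0.4654 0.3388 0.0698] [  0.6 -13.4   3.1] [-2.65 -0.09  0.04] [-179.8   18.    97.9] 23.57 hy 0.0148
[180.0, 17.0, 98.10000000000001] 0.082
```

View pics/c10.png

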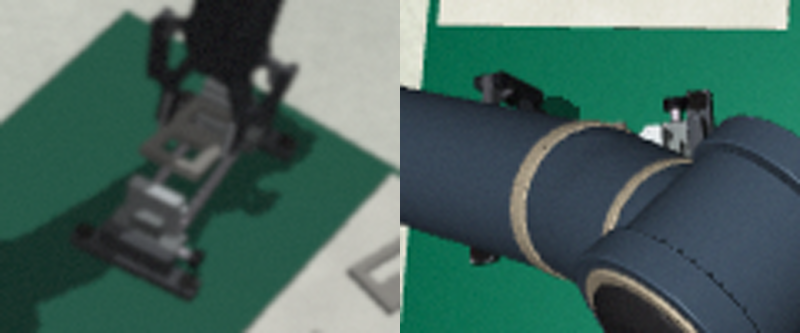

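```bash
python3 - <<'E'
from h import *
from workcell import *
def st(t):
    s=status.sense();print(t,np.round(s['eef_pos'],4),np.round(s['wrist_force'],1),np.round(s['wrist_torque'],2),np.round(s['ee_rot'],1),round(s['clock'],2),'hy',hy(s['eef_pos']).round(4));return s
for al,Z in((11,.0562),(6,.0560),(2,.0558)):
    p,o=ins(.082,Z,al);h=manip.move_l(p,rate=.03,orientation=o,max_force=15);s=st((al,h,np.round(p,4)))
    if h:break
for n in("scene","top"):cv2.imwrite(f"pics/{n}11.png",imaging.capture(n)["color"][:,:,::-1])
E
python3 - <<'E'
import cv2,numpy as np
a=cv2.imread("pics/scene11.png")[60:160,280:400];b=cv2.imread("pics/top11.png")[200:300,100:220]
cv2.imwrite("pics/c11.png",np.hstack([cv2.resize(x,(400,333),interpolation=cv2.INTER_CUBIC) for x in(a,b)]))
E
```

```text
(11, False, array([0.4647, 0.3448, 0.0637])) [0.4655 0.3377 0.0629] [  1.5 -12.9   2.3] [-2.57 -0.16  0.11] [-179.8   11.7   97.9] 24.02 hy 0.0136
(6, False, array([0.4646, 0.3451, 0.0583])) [0.4655 0.3381 0.0572] [  0.8 -13.4   2.3] [-2.55 -0.28  0.11] [-179.8    6.7   97.9] 24.36 hy 0.014
(2, False, array([0.4646, 0.3456, 0.0539])) [0.4655 0.3388 0.0526] [  0.3 -12.6   1.7] [-2.59 -0.26  0.16] [-179.8    2.7   97.9] 24.66 hy 0.0147
```

View pics/c11.png

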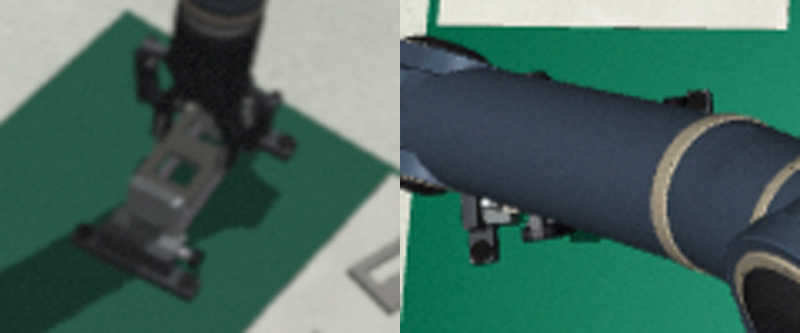

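```bash
python3 - <<'E'
from h import *
from workcell import *
def st(t):
    s=status.sense();print(t,np.round(s['eef_pos'],4),np.round(s['wrist_force'],1),np.round(s['wrist_torque'],2),np.round(s['ee_rot'],1),round(s['clock'],2),'hy',hy(s['eef_pos']).round(4));return s
y=np.radians(HYAW);u=np.array([-np.sin(y),np.cos(y)])
def W(h,z): return [*(HO+h*u),z]
o=rpy(down(HYAW,0,-.7))
h=manip.move_l(W(.0215,.0530),rate=.02,orientation=o,max_force=10);st(('lev',h))
o=rpy(down(HYAW,0,-.3))
for t in(.015,.011,.008,.0055):
    h=manip.move_l(W(t,.0525),rate=.03,orientation=o,max_force=12);s=st((t,h))
    if h:break
for n in("scene","top"):cv2.imwrite(f"pics/{n}12.png",imaging.capture(n)["color"][:,:,::-1])
E
python3 - <<'E'
import cv2,numpy as np
a=cv2.imread("pics/scene12.png")[60:160,280:400];b=cv2.imread("pics/top12.png")[200:300,100:220]
cv2.imwrite("pics/c12.png",np.hstack([cv2.resize(x,(400,333),interpolation=cv2.INTER_CUBIC) for x in(a,b)]))
E
```

```text
('lev', False) [0.4655 0.3384 0.0512] [  1.3 -11.9  -1.6] [-2.78 -0.48  0.2 ] [-179.8   -0.    97.9] 25.01 hy 0.0143
(0.015, False) [0.4662 0.3339 0.0512] [  1.4 -10.9  -0.8] [-2.22 -0.34  0.11] [-179.9    0.2   98. ] 25.38 hy 0.0098
(0.011, False) [0.4666 0.3308 0.0513] [ 1.2 -9.  -1.4] [-1.96 -0.39  0.14] [-1.799e+02  1.000e-01  9.800e+01] 25.66 hy 0.0066
(0.008, False) [0.4669 0.3286 0.0514] [ 1.4 -7.5 -2.2] [-1.71 -0.34  0.07] [-179.9    0.    98. ] 25.91 hy 0.0044
(0.0055, False) [0.4669 0.3286 0.0516] [ 2.8 -3.9 -8.9] [-0.77 -0.51 -0.02] [-179.9   -0.2   98.1] 26.16 hy 0.0044
```

View pics/c12.png

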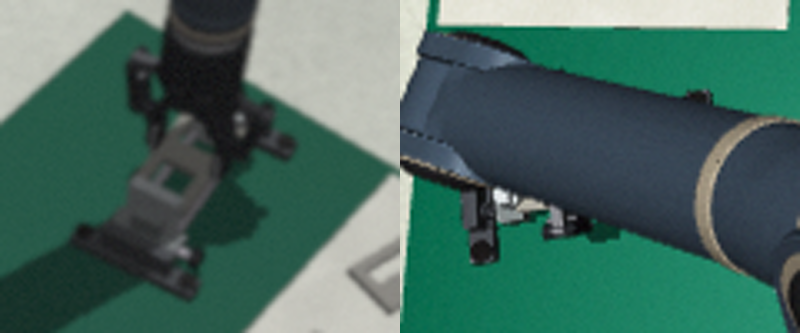

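```bash
python3 - <<'E'
from h import *
from workcell import *
def st(t):
    s=status.sense();print(t,np.round(s['eef_pos'],4),np.round(s['wrist_force'],1),np.round(s['wrist_torque'],2),np.round(s['ee_rot'],1),round(s['clock'],2),'hy',hy(s['eef_pos']).round(4));return s
y=np.radians(HYAW);u=np.array([-np.sin(y),np.cos(y)])
def W(h,z): return [*(HO+h*u),z]
o=rpy(down(HYAW))
manip.move_l(W(.005,.0515),rate=.02,orientation=o,max_force=12);st('set')
grip(.075,60);st('open')
manip.move_l(W(.005,.18),rate=.15);st('up')
manip.move_joints([68.531, 26.849, -2.785, 87.806, 1.381, 65.374, -4.715]);st('park')
for n in("scene","top"):cv2.imwrite(f"pics/{n}13.png",imaging.capture(n)["color"][:,:,::-1])
E
python3 - <<'E'
import cv2,numpy as np
a=cv2.imread("pics/scene13.png")[70:160,290:380];b=cv2.imread("pics/top13.png")[215:290,110:205]
cv2.imwrite("pics/c13.png",np.hstack([cv2.resize(x,(400,400),interpolation=cv2.INTER_CUBIC) for x in(a,b)]))
E
```

```text
set [0.4669 0.3285 0.0515] [ 1.  -5.4 -4.8] [-1.13 -0.29 -0.01] [-1.80e+02  1.00e-01  9.81e+01] 26.51 hy 0.0044
open [0.4668 0.3313 0.0526] [ 0.3  1.1 -0.7] [-0.   -0.06 -0.05] [179.9  -0.2  98.2] 26.83 hy 0.0071
up [0.4665 0.3285 0.1791] [ 0.6 -1.   0.5] [0.01 0.01 0.01] [-1.799e+02  1.000e-01  9.810e+01] 27.84 hy 0.0044
park [ 0.23   -0.6345  0.2312] [-0.1 -1.2  0.1] [ 0.03 -0.02  0.  ] [-180.    -0.    19.9] 31.31 hy -0.9157
```

View pics/c13.png

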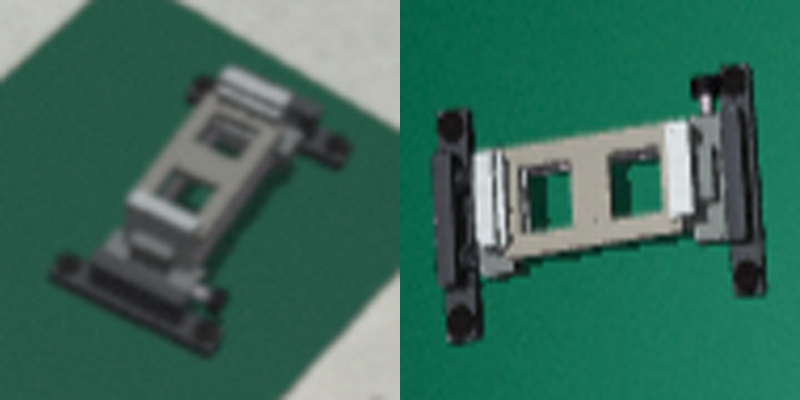

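View pics/scene13.png

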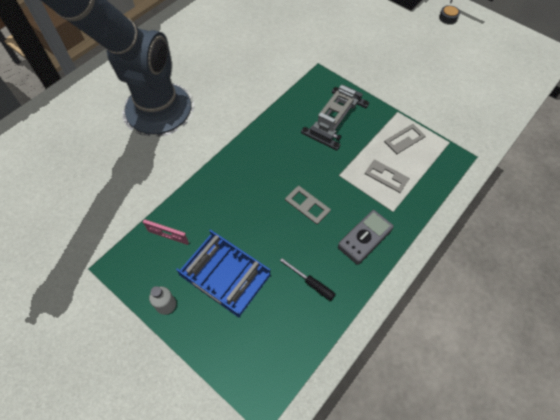

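View pics/top13.png

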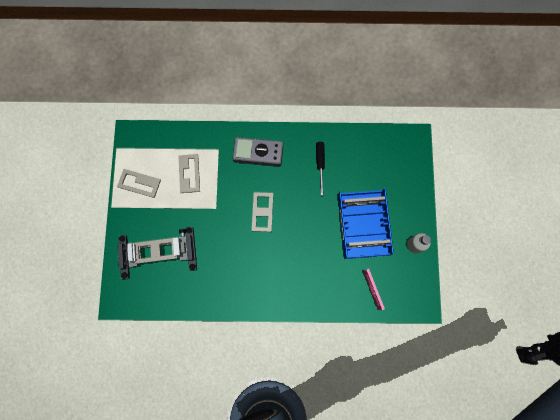

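```bash
python3 - <<'E'
from h import *
y=np.radians(HYAW);u=np.array([-np.sin(y),np.cos(y)]);x=np.array([u[1],-u[0]])
for n in("top","scene"):
    im=cv2.imread(f"pics/{n}13.png");h,s,v=[c.astype(int) for c in cv2.split(cv2.cvtColor(im,cv2.COLOR_BGR2HSV))]
    def prof(yh,z):
        t=np.arange(-.05,.05,.001);q=proj(n,[np.r_[HO+yh*u+a*x,z] for a in t]).astype('f4')
        b=cv2.remap(v.astype('f4'),q[:,0][None],q[:,1][None],1)[0]
        return t,b
    for nm,yh,z in(("spr jawtop",.074,.082),("spr jawtop",.078,.082),("fix jawtop",-.060,.082),("fix jawtop",-.064,.082),("plate+",.045,.063),("plate",.004,.063),("plate-",-.030,.063)):
        t,b=prof(yh,z);th=(150 if 'jaw' in nm else 135) if n=='top' else (105 if 'jaw' in nm else 85)
        w=np.where(b>th)[0]; print(n,nm,yh,None if len(w)==0 else (t[w[0]].round(3),t[w[-1]].round(3),(t[w[0]]+t[w[-1]])/2), b[::10].astype(int))
    T,b=np.arange(-.09,.1,.004),None
    q=proj(n,[np.r_[HO+a*u,.082] for a in T]).astype('f4');print([(round(a*1000),int(z)) for a,z in zip(T,cv2.remap(v.astype('f4'),q[:,0][None],q[:,1][None],1)[0])])
E
```

```text
top spr jawtop 0.074 (np.float64(-0.025), np.float64(0.023), np.float64(-0.0009999999999999593)) [ 92 119 127 213 216 217 218 198  77  85]
top spr jawtop 0.078 None [ 23  38  54  91  92 100 103  72  20  22]
top fix jawtop -0.06 (np.float64(-0.025), np.float64(0.024), np.float64(-0.0004999999999999588)) [120 105  74 227 226 225 226 225 115 113]
top fix jawtop -0.064 (np.float64(-0.025), np.float64(0.025), np.float64(4.163336342344337e-17)) [121  94  60 226 223 223 225 221 114 115]
top plate+ 0.045 (np.float64(-0.031), np.float64(0.028), np.float64(-0.0014999999999999597)) [108 109 153 113  50  49  50 160 115 107]
top plate 0.004 (np.float64(-0.03), np.float64(0.028), np.float64(-0.0009999999999999593)) [114 113 156 159 167 166 167 166 120 112]
top plate- -0.03 (np.float64(-0.03), np.float64(0.028), np.float64(-0.0009999999999999593)) [117 115 141 146 116 116  83 169 120 113]
[(-90, 85), (-86, 83), (-82, 79), (-78, 139), (-74, 126), (-70, 55), (-66, 219), (-62, 225), (-58, 224), (-54, 219), (-50, 181), (-46, 126), (-42, 116), (-38, 117), (-34, 115), (-30, 114), (-26, 103), (-22, 51), (
[... 1104 characters left out ...]
)) [ 88  88 115 135 135 135 134 134 102  56]
scene plate- -0.03 (np.float64(-0.05), np.float64(0.033), np.float64(-0.008499999999999966)) [ 88  88 114 114  83  53  74 125 102  61]
[(-90, 113), (-86, 90), (-82, 73), (-78, 68), (-74, 72), (-70, 98), (-66, 145), (-62, 172), (-58, 162), (-54, 121), (-50, 84), (-46, 75), (-42, 75), (-38, 74), (-34, 72), (-30, 67), (-26, 77), (-22, 113), (-18, 129), (-14, 133), (-10, 134), (-6, 134), (-2, 129), (2, 112), (6, 85), (10, 77), (14, 77), (18, 76), (22, 79), (26, 91), (30, 84), (34, 90), (38, 111), (42, 110), (46, 93), (50, 97), (54, 131), (58, 124), (62, 126), (66, 153), (70, 172), (74, 163), (78, 120), (82, 94), (86, 86), (90, 87), (94, 89), (98, 98)]
```

```bash
python3 - <<'E'
from workcell import *
print(job.finish_job(), status.sense()['clock'])
E
```

```text
the job is handed in; nothing more can be done
the job is handed in; nothing more can be done
```

The carrier is clamped in the board holder, and the job was handed in about 31 s into the 58 s allowed. The sample on the green mat has two windows, so it was carrier C, in the middle bin. I took that out, laid it flat on the mat about 3 cm from the sample and let go. Then I picked it up again and sprung it into the holder, sprung end first.

**Last checks:**
- **Seating:** pictures after release show both ends under the lips.
- **Jaw travel:** the sprung jaw stands about 7.5–8 mm out, against 8 mm expected. While the carrier was still held, it stopped 4.4 mm along the holder, against the 4 mm given.
- **Centring:** the carrier is within about 1 mm of the jaws' middle in the top view. The scene view was too blurred at the plate's edges to confirm this.
- **Level:** the tool read within 0.2° of level just before release. I did not measure the plate's tilt from the pictures afterwards.
- **Other things:** by eye, the other carriers, the samples and the bystanders have not moved, and the arm is parked clear.

**Disagreements:**
- Two-view heights came out 2–7 mm low on the bin carriers' top edges and about 5 mm low on the plates lying on the mat. I used the given heights there, and contact with the mat came where they predicted.
- The midpoint between the holder's feet lies about 13 mm from the middle of the grooves, so I placed the holder by its jaws instead.

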